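# Weigh a sample can: swing up its bail and hang it behind the keeper of a spring-scale hook

### The arm

A 7-joint arm with a two-finger parallel gripper is mounted at the origin on a cart in front of the work surface, level with it; the furniture and walls round the work are solid. World frame = base frame: x ahead of the robot, y to its left, z up, the work surface at z = 0. Lengths are in m, angles in rad, forces in N, time in s.
With the tool pointing down it reaches from about 0.35 to 0.9 m from the base axis. Payload 7.2 kg.
Tool frame: the origin (TCP) lies between the finger pads; the fingertips stand 11 mm ahead of it and the grasp point (between the pads) lies 8 mm behind it; z points along the fingers, y is the line along which they close (so a half turn about z gives the same grasp; the last joint's range is limited). The gripper opens to 85 mm and grips with 20 to 120 N. Pads are 22 mm wide; open, the fingers measure 114 mm over their backs; the gripper's body (76 mm by 85 mm) begins 54 mm behind the grasp point. The pads swing forward as they close: fully open they stand 13 mm farther back than shut.
Start: joints at [1.273, 0.411, -0.013, 1.596, 0.006, 1.134, -0.082], TCP at [0.142, -0.609, 0.242] pointing down, gripper open.
Joint ranges: [-2.95, 2.95], [-0.29, 1.99], [-1.47, 1.44], [0.14, 2.54], [-1.03, 4.17], [0.13, 1.85], [-2.86, 2.86]. Speed limits (rad/s): [2.39, 2.39, 3.01, 3.01, 3.14, 3.14, 3.14].

### API

Orientations are given as a 3x3 rotation matrix whose columns are the frame's x, y, z axes.
In Python, from cell import read_state, get_image, job_done gives the robot as it stands.
- The arm moves only by the tool play_rows, never from a script. Its argument "moves" is one flat list of numbers, 5 for each row, row after row: the opening, from -1 (shut) to 1 (fully open), then the shift along the tool's x, y, z in units of 40 mm (1.0 is 40 mm), then the turn about the tool's z in units of 6 degrees (1.0 is 6 degrees). A call has 1 to 10 rows; each row shifts and turns the commanded pose from where the row before left it, along the tool's axes as they then stand; what a row does not reach is not made up. A row lasts 1/10 s, in which the tool goes at most 50 mm and 8.59 degrees, less where a joint would pass 70% of its speed; a pose out of reach is approached as far as the arm can. A call is refused whole if a number of a shift passes 1 or a number of a turn 1, either way. A call with a gripper value outside its range is refused whole. The fingers move at their own pace and stop on an object; the grip force is fixed at half the most. Time passes only in rows, so rows that do not move let the fingers close. It gives the time, the measured TCP pose, the force, the opening and the grip force at its end, in the units of the state.
- read_state(): the state, without advancing time (a new reading comes with each control period).
- get_image(name): name is "scene" or "top"; returns a dict with "color" (400x640x3 uint8, red, green, blue), "fx", "fy", "cx", "cy" (pixels), "extrinsics" (4x4, takes a point from camera to world coordinates). Camera axes: x right, y up, looking along -z (the intrinsics and any distortion apply to the point x, -y, -z); pixel columns grow to the right and rows downward; lengths in m; the calibration is good to about 2 mm. A picture is of the moment at which its call begins. There is no depth.
- job_done(): hands the job in; it is judged then, once.
The state is a dict: "time": time; "joints": joint angles; "joint_vel": joint speeds; "tau": joint torques, N m; "tcp_pos": TCP position; "tool_rot": TCP orientation; "ft_force": force on the tool from outside, world axes, zero at the start; "torque": the same for the moment, N m; "gripper_width": finger opening in m; "gripper_force": force on a finger pad.
Only numpy, scipy, OpenCV 4.12 (cv2) and the standard library are available. Lean on these libraries where they do the work, as an engineer would, in place of code of your own. Each camera call takes 0.05 s, during which the arm holds its last target. There are 200 camera calls.

### The job

Weigh the sample can on the bench spring scale: with the can still standing on the desk, swing its folded bail upright, then lift the can by the bail and hang it from the scale's hook by the middle of the bail's bar, fully down in the bowl of the hook with the spring keeper closed again above the bar, and let go so that it hangs free with at most a slight swing. Ease it on by feel, because the height of the hook has not been measured: the scale is a 1 kg scale, rated for 10 N, so neither press nor drop the can onto the hook beyond that. Keep the can upright and do not shift the cups, the dropper bottle or the label roll.

Things in the scene. Friction and masses are not known exactly. Their poses are not given: they have to be found in the camera images.
- can: closed round sample can of bare steel with a white paper band, 111 mm across the rims, 84 mm tall, 0.35 to 0.6 kg; its press-on lid does not come off. Origin: centre of its underside; z up. A U-shaped bail swings on ears at y = +-54 mm; the hinge axis is parallel to the can's y axis at x = 0, z = 76 mm
- bail (a joint): bail angle: 0 = upright above the lid, positive = folded to the can's -x side (1.57 = level). Starts folded at 1.55 to 1.8, stops at +-1.85. Slightly stiff (0.028 N m of friction): it stays where it is left. 8 mm round steel rod; arms' axes 122 mm apart; crossbar's axis 108 mm from the hinge axis
- bail_mid (a point): middle of the bail's crossbar, on its axis; y along the bar, z away from the hinge. The straight bar reaches 47 mm to either side. Upright, it is 184 mm above the can's underside and 100 mm above the lid. The hook must take the bar here, so the hand has to hold it some 30 mm to one side
- stand: bench spring scale, fixed: grey base 150 x 90 mm, 9 mm thick; 22 mm square column at x = +50 mm, 305 mm tall. Origin: centre of the base's underside; z up; the hook points to -x. The white head (38 mm wide, front 47 mm behind the bowl's axis) is clamped at an unmeasured height: the bar's axis, seated in the empty hook, may lie 205 to 245 mm above the desk
- hook_plumb (a point): on the base plate straight below the bowl of the hook (stand x = -50, y = 0, z = 8 mm), axes as the stand's. The hook: 8 mm round steel, a J in the x-z plane, open at the top; it sinks 0.25 mm per newton (6 mm travel). Mouth 22 mm wide. From the seated bar's axis: nose (-x side) inner face 11 mm ahead, top 25 mm up; bowl's underside 12 mm down
- keeper (a joint): spring keeper of the hook, a 9 mm wide steel tongue hinged at the shank (35 mm above and 11 mm behind the seated bar's axis; shank top 41 mm up) that slopes down to the nose and closes the mouth. 0 = closed, opens inward and down to 0.93. A bar pressed down into the mouth opens it with 1 to 4 N; it springs shut once the bar is in the bowl
- cup_red: specimen cup with a red screw lid, 63 mm wide, 65 mm tall, bystander; origin centre of underside
- cup_amber: smaller specimen cup with an amber lid, 58 mm wide, 53 mm tall, bystander; origin centre of underside
- dropper: brown dropper bottle, 33 mm wide, 102 mm tall, bystander; origin centre of underside
- label_roll: white roll of labels standing on end, 64 mm wide, 51 mm tall, bystander; origin centre of underside

How it is judged:
On the way, in this order (a step that is already met when the one before it is completed fails the run):
1. the bail is swung up to within 0.45 rad of upright while the can stands on the desk (value of joint bail between -0.45 and 0.45 rad and height (world z) of can below 0.008 m and angle between can's own z axis and vertical below 0.15 rad), for 0.2 s.
2. the can is lifted at least 20 mm clear of the desk by the bail (height (world z) of can above 0.02 m and contact force between the fingers and can above 1 N), for 0.2 s.
At the end, for the whole second after the job is handed in: the can hangs free (swing under 0.12 m/s) from the hook, clear of desk and base, within 0.35 rad of upright; the middle of the bar is within 9 mm of the bowl's axis and 18 mm of the hook's plane, down in the bowl with the keeper shut above it (under 0.12 rad); the hand has let go (x of bail_mid in the frame of hook_plumb between -0.009 and 0.009 m and y of bail_mid in the frame of hook_plumb between -0.018 and 0.018 m and value of joint keeper below 0.12 rad and contact force between can and stand above 2.5 N and height (world z) of can above 0.012 m and angle between can's own z axis and vertical below 0.35 rad and linear speed of can below 0.12 m/s); the robot touches nothing.
It fails at once if the can bears on the scale with more than its rating of 10 N (pressed or dropped onto the hook) (contact force between can and stand above 10 N).
It fails at once if the can is dropped: off the desk, with neither the hand nor the scale bearing it (height (world z) of can above 0.012 m and contact force between the fingers and can below 0.1 N and contact force between can and stand below 0.1 N).
It fails at once if the can is tipped by more than 0.6 rad (angle between can's own z axis and vertical above 0.6 rad).
It fails at once if a bystander (cup, dropper bottle, label roll) is shifted by more than 25 mm (distance of any of cup_red, cup_amber, dropper, label_roll from where it was at the start of the episode above 0.025 m).
It also fails if it takes over 69 s, if anything falls off the work surface, if the arm or the gripper's body presses on something with over 40 N, if the wrist force passes 120 N, or if a joint passes its speed limit or range.

## Working session

There is one attempt and no reset: what is moved stays moved. The work goes in short steps, Python scripts to look and compute and a tool call to move; the robot and the scene stay as the last step left them, time stands still between calls to the robot, and variables do not carry over. Pictures are saved under pics/ and viewed, at most 10 in all, crops included, and the job is handed in when it is done.

Besides the shell and the picture viewer there is one more tool, called after "Request:" by a JSON object that holds its "name" and its "arguments". play_rows: Moves the arm, as the interface text tells. Its arguments: {"type":"object","properties":{"moves":{"type":"array","items":{"type":"number"}}},"required":["moves"]}

```bash
ls; mkdir -p pics; python3 - <<'E'
from cell import *
import cv2,numpy as np
s=read_state();print({k:np.round(v,3).tolist() for k,v in s.items()})
for n in("scene","top"):
    d=get_image(n);cv2.imwrite(f"pics/{n}0.png",d["color"][:,:,::-1]);print(n,[d[k] for k in("fx","fy","cx","cy")],d["extrinsics"].round(4).tolist(),d.keys())
E
```

```text
pics
{'time': 0.0, 'joints': [1.273, 0.412, -0.013, 1.597, 0.006, 1.134, -0.082], 'joint_vel': [-0.0, 0.001, 0.0, 0.0, -0.002, -0.001, 0.002], 'tau': [0.0, -60.063, 0.682, -29.941, 0.014, 0.011, 0.0], 'tcp_pos': [0.142, -0.608, 0.241], 'tool_rot': [[0.974, 0.228, -0.0], [0.228, -0.974, 0.002], [-0.0, -0.002, -1.0]], 'ft_force': [0.112, -0.15, -0.214], 'torque': [-0.042, -0.01, -0.017], 'gripper_force': 0.0, 'gripper_width': 0.085}
scene [457.7351418780997, 457.7351418780997, 317.2275279835167, 200.69484444085825] [[0.7517, 0.5033, -0.4261, 0.0118], [-0.6594, 0.5682, -0.4923, -0.8167], [-0.0057, 0.651, 0.759, 1.176], [0.0, 0.0, 0.0, 1.0]] dict_keys(['color', 'fx', 'fy', 'cx', 'cy', 'extrinsics'])
top [412.4444763089918, 412.4444763089918, 312.93374858252287, 201.7493965854374] [[-0.0146, 0.9958, -0.0901, 0.4879], [-0.9999, -0.0145, 0.0021, -0.1803], [0.0008, 0.0902, 0.9959, 1.3055], [0.0, 0.0, 0.0, 1.0]] dict_keys(['color', 'fx', 'fy', 'cx', 'cy', 'extrinsics'])
```

View pics/scene0.png

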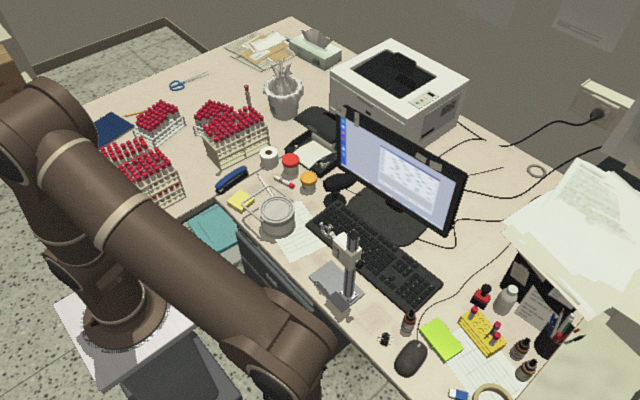

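View pics/top0.png

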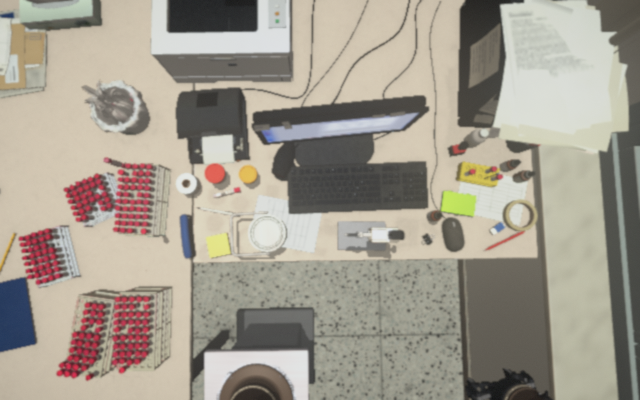

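The scene view shows the can at about (277,213), with the bail folded towards the upper left, and the scale at (345,265). In the top view the can is at (267,233), its bail bar on the left at about x=235, and the scale is at (370,236). I'll zoom in on both.

```bash
python3 - <<'E'
import cv2,numpy as np
a=cv2.imread("pics/top0.png")[185:265,190:410]; b=cv2.imread("pics/scene0.png")[140:320,220:400]
a=cv2.resize(a,None,fx=3.6,fy=3.6,interpolation=cv2.INTER_CUBIC)
cv2.imwrite("pics/c1.png",a);cv2.imwrite("pics/c2.png",cv2.resize(b,None,fx=3.3,fy=3.3,interpolation=cv2.INTER_CUBIC))
E
cat > h.py <<'E'
from cell import *
import cv2,numpy as np
def ray(d,u,v):
    c=np.array([(u-d["cx"])/d["fx"],-(v-d["cy"])/d["fy"],-1.]);E=d["extrinsics"];return E[:3,3],E[:3,:3]@c
def onz(d,u,v,z):
    o,r=ray(d,u,v);return o+r*(z-o[2])/r[2]
def proj(d,p):
    E=d["extrinsics"];c=E[:3,:3].T@(np.array(p)-E[:3,3]);return np.array([d["cx"]+d["fx"]*c[0]/-c[2],d["cy"]-d["fy"]*c[1]/-c[2]])
def tri(d1,p1,d2,p2):
    o1,r1=ray(d1,*p1);o2,r2=ray(d2,*p2);r1/=np.linalg.norm(r1);r2/=np.linalg.norm(r2)
    A=np.stack([r1,-r2],1);t=np.linalg.lstsq(A,o2-o1,rcond=None)[0];a=o1+t[0]*r1;b=o2+t[1]*r2
    return (a+b)/2,np.linalg.norm(a-b)
E
```

```text
(no output)
```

View pics/c1.png

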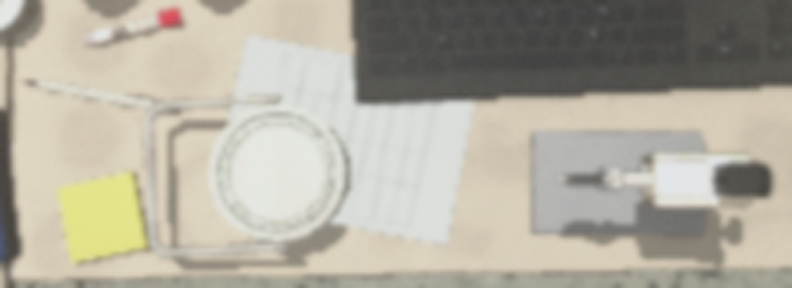

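View pics/c2.png

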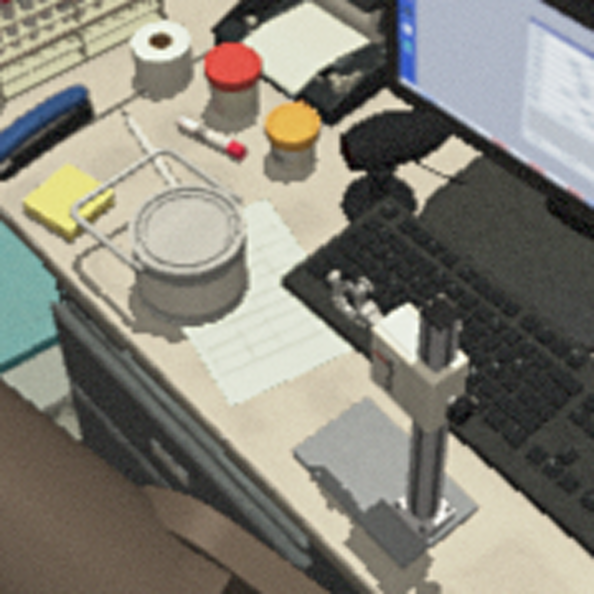

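```bash
python3 - <<'E'
from h import *
T=get_image("top");S=get_image("scene")
t=lambda u,v:(u/3.6+190-.36,v/3.6+185-.36)
s=lambda u,v:(u/3.3+220-.35,v/3.3+140-.35)
for n,a,b in [("lid",t(280,174),s(190,230)),("cornNear",t(157,250),s(75,212)),("cornFar",t(150,107),s(160,154)),("hooktip",t(566,180),s(334,275)),("headfrontL",t(655,155),s(413,306)),("headfrontR",t(655,204),s(374,336)),("base corner",t(532,131),s(369,402)),("base c2",t(533,231),s(294,456)),("red",t(215-190,0),s(233,62))]:
    p,e=tri(T,a,S,b);print(n,p.round(4),round(e,4))
for n,a,z in [("lid",t(280,174),.084),("base1",t(532,131),.009),("base2",t(533,231),.009),("n",t(157,250),.07),("f",t(150,107),.07),("tip",t(566,180),.24),("headL",t(655,155),.26),("R",t(655,204),.26),("red",(215,173),.065),("amb",(248,175),.053),("roll",(187,183),.051),("baseFar",t(704,131),.009),("lidL",t(210,174),.084),("lidR",t(350,174),.084)]: print(n,onz(T,*a,z).round(4))
# scene-plane checks
for n,a,z in [("lid",s(190,230),.084),("base1",s(369,402),.009),("base2",s(294,456),.009)]: print(n,onz(S,*a,z).round(4))
E
```

```text
lid [ 0.5096 -0.0478  0.0786] 0.0043
cornNear [0.4484 0.0567 0.0605] 0.0044
cornFar [0.5646 0.0677 0.0505] 0.0047
hooktip [ 0.4979 -0.2691  0.2331] 0.0004
headfrontL [ 0.5171 -0.3346  0.2404] 0.0056
headfrontR [ 0.4806 -0.3333  0.2338] 0.0016
base corner [ 0.5455 -0.2613 -0.0069] 0.0038
base c2 [ 0.4568 -0.2597 -0.0067] 0.0017
red [0.6845 0.1539 0.0417] 0.0642
lid [ 0.5078 -0.0471  0.084 ]
base1 [ 0.5433 -0.2591  0.009 ]
base2 [ 0.4565 -0.2582  0.009 ]
n [0.4469 0.0563 0.07  ]
f [0.5653 0.0624 0.07  ]
tip [ 0.498  -0.2687  0.24  ]
headL [ 0.5144 -0.33    0.26  ]
R [ 0.4801 -0.329   0.26  ]
red [0.6922 0.1133 0.065 ]
amb [0.6865 0.015  0.053 ]
roll [0.6648 0.2023 0.051 ]
baseFar [ 0.5411 -0.4093  0.009 ]
lidL [0.5087 0.0103 0.084 ]
lidR [ 0.507  -0.1045  0.084 ]
lid [ 0.5089 -0.0529  0.084 ]
base1 [ 0.5399 -0.2698  0.009 ]
base2 [ 0.4516 -0.2676  0.009 ]
```

The bar is at about y=+0.06, running nearly along world x with a yaw of about 3°. The bowl axis is at about (0.499, -0.284). First I'll go up and over.

Request:
{"name": "play_rows", "arguments": {"moves": [0, 0, 0, -1, 0.85, 0, 0, 0, -1, 0.85, 0, 0, 0, -1, 0, 0, 0, 0, -1, 0, 0, 0, 0, -1, 0, 0, 0.63, -0.95, 0, 0, 0, 0.63, -0.95, 0, 0, 0, 0.63, -0.95, 0, 0, 0, 0.63, -0.95, 0, 0, 0, 0.63, -0.95, 0, 0]}}

```text
time: 1.2
tcp_pos: [0.2589, -0.4105, 0.4423]
tool_rot: [[0.999, 0.052, -0.0], [0.052, -0.999, -0.0], [-0.0, 0.0, -1.0]]
ft_force: [0.3, -0.0, 0.6]
gripper_width: 0.0426
gripper_force: 0.0
```

Request:
{"name": "play_rows", "arguments": {"moves": [0, 0.63, -0.95, 0, 0, 0, 0.63, -0.95, 0, 0, 0, 0.63, -0.95, 0, 0, 0, 0.63, -0.95, 0, 0, 0, 0.63, -0.95, 0, 0, 0, 0.63, -0.95, 0, 0, 0, 0.63, -0.95, 0, 0, 0, 0.63, -0.95, 0, 0, 0, 0.63, -0.95, 0, 0, 0, 0.63, -0.95, 0, 0]}}

```text
time: 2.2
tcp_pos: [0.4908, -0.0182, 0.4424]
tool_rot: [[0.999, 0.051, 0.0], [0.051, -0.999, -0.0], [0.0, 0.0, -1.0]]
ft_force: [1.1, -0.6, -0.7]
gripper_width: 0.0426
gripper_force: 0.0
```

Request:
{"name": "play_rows", "arguments": {"moves": [0, 0.63, -0.95, 0, 0, 0, 0.63, -0.95, 0, 0, 0, 0, 0, 1, 0, 0, 0, 0, 1, 0, 0, 0, 0, 1, 0, 0, 0, 0, 1, 0, 0, 0, 0, 1, 0, 0, 0, 0, 1, 0, 0, 0, 0, 1, 0, 0, 0, 0, 0, 0]}}

```text
time: 3.2
tcp_pos: [0.5334, 0.0578, 0.1576]
tool_rot: [[0.999, 0.052, -0.009], [0.052, -0.999, -0.001], [-0.009, 0.0, -1.0]]
ft_force: [-0.6, 0.4, -0.3]
gripper_width: 0.0426
gripper_force: 0.0
```

```bash
python3 - <<'E'
from h import *
T=get_image("top");S=get_image("scene")
a=cv2.resize(T["color"][190:270,190:310,::-1],None,fx=5,fy=5,interpolation=cv2.INTER_CUBIC)
b=cv2.resize(S["color"][160:240,220:300,::-1],None,fx=5,fy=5,interpolation=cv2.INTER_CUBIC)
cv2.imwrite("pics/m1.png",cv2.resize(np.hstack([a,b]),None,fx=.8,fy=.8,interpolation=cv2.INTER_AREA))
p=read_state()["tcp_pos"];print(p,proj(T,p),proj(S,p))
E
```

```text
[0.5367607  0.05895616 0.16272972] [225.95044548 222.64026932] [260.30122082 167.87536323]
```

View pics/m1.png

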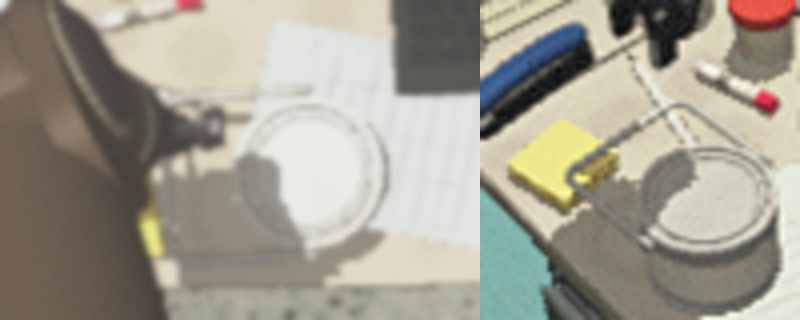

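The TCP projects close to the fingertips, so the calibration agrees. The bar lies directly below, free of the can. I'll go down and close.

Request:
{"name": "play_rows", "arguments": {"moves": [0, 0, 0, 0.7, 0, 0, 0, 0, 0.7, 0, 0, 0, 0, 0.7, 0, 0, 0, 0, 0.54, 0, 0, 0, 0, 0, 0, 0, 0, 0, 0, 0]}}

```text
time: 3.9
tcp_pos: [0.5383, 0.0591, 0.0588]
tool_rot: [[0.999, 0.052, 0.003], [0.052, -0.999, 0.0], [0.003, -0.0, -1.0]]
ft_force: [0.5, 0.4, 0.5]
gripper_width: 0.043
gripper_force: 0.0
```

Request:
{"name": "play_rows", "arguments": {"moves": [-0.5, 0, 0, 0, 0, -0.5, 0, 0, 0, 0, -0.5, 0, 0, 0, 0]}}

```text
time: 4.2
tcp_pos: [0.5374, 0.0587, 0.0578]
tool_rot: [[0.999, 0.052, 0.002], [0.052, -0.999, -0.0], [0.002, 0.0, -1.0]]
ft_force: [0.5, -0.5, 0.1]
gripper_width: 0.0214
gripper_force: 0.0
```

Request:
{"name": "play_rows", "arguments": {"moves": [-0.7, 0, 0, 0, 0, -0.7, 0, 0, 0, 0, -0.7, 0, 0, 0, 0]}}

```text
time: 4.5
tcp_pos: [0.537, 0.0593, 0.0569]
tool_rot: [[0.999, 0.052, 0.001], [0.052, -0.999, 0.001], [0.001, -0.001, -1.0]]
ft_force: [1.9, 3.2, -0.7]
gripper_width: 0.013
gripper_force: 1.4
```

Request:
{"name": "play_rows", "arguments": {"moves": [-0.84, 0, 0, 0, 0, -0.84, 0, 0, 0, 0, -0.84, 0, 0, 0, 0]}}

```text
time: 4.8
tcp_pos: [0.5366, 0.0589, 0.0566]
tool_rot: [[0.999, 0.052, -0.0], [0.052, -0.999, 0.0], [-0.0, -0.0, -1.0]]
ft_force: [-0.8, 2.3, -0.4]
gripper_width: 0.0072
gripper_force: 17.0
```

Request:
{"name": "play_rows", "arguments": {"moves": [-0.84, 0, 0, -0.27, 0, -0.84, 0, 0, -0.27, 0, -0.84, 0, 0.05, -0.26, 0, -0.84, 0, 0.05, -0.26, 0, -0.84, 0, 0, 0, 0]}}

```text
time: 5.3
tcp_pos: [0.5379, 0.0543, 0.101]
tool_rot: [[0.999, 0.051, 0.003], [0.051, -0.999, -0.0], [0.003, 0.0, -1.0]]
ft_force: [0.6, 3.1, 0.4]
gripper_width: 0.007
gripper_force: 17.1
```

```bash
python3 - <<'E'
from h import *
S=get_image("scene")
cv2.imwrite("pics/m2.png",cv2.resize(S["color"][140:240,210:310,::-1],None,fx=5,fy=5,interpolation=cv2.INTER_CUBIC))
s=read_state();print(s["tcp_pos"],s["ft_force"],s["gripper_width"],s["gripper_force"])
E
```

```text
[0.53768574 0.05449751 0.10026611] [0.64782096 3.13470685 0.42145548] 0.007133372551242323 16.997508108615875
```

View pics/m2.png

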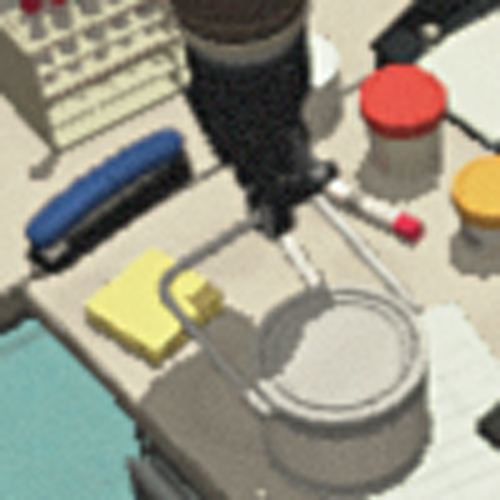

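The bail is rising, gripped at about (285,200) in the crop, and the can is standing still. I'll go on along the arc.

Request:
{"name": "play_rows", "arguments": {"moves": [-0.84, 0, 0.08, -0.25, 0, -0.84, 0, 0.1, -0.25, 0, -0.84, 0, 0.14, -0.22, 0, -0.84, 0, 0.15, -0.22, 0, -0.84, 0, 0, 0, 0]}}

```text
time: 5.85
tcp_pos: [0.5387, 0.035, 0.1382]
tool_rot: [[0.999, 0.05, 0.002], [0.05, -0.999, -0.0], [0.002, 0.0, -1.0]]
ft_force: [-1.1, 2.7, 1.9]
gripper_width: 0.0072
gripper_force: 16.9
```

Request:
{"name": "play_rows", "arguments": {"moves": [-0.84, 0, 0.19, -0.19, 0, -0.84, 0, 0.19, -0.19, 0, -0.84, 0, 0, 0, 0]}}

```text
time: 6.15
tcp_pos: [0.5398, 0.0203, 0.1535]
tool_rot: [[0.999, 0.051, 0.002], [0.051, -0.999, 0.0], [0.002, -0.0, -1.0]]
ft_force: [-0.7, 5.6, 4.5]
gripper_width: 0.0073
gripper_force: 17.0
```

Request:
{"name": "play_rows", "arguments": {"moves": [-0.84, 0, 0, -0.08, 0, -0.84, 0, 0, 0, 0]}}

```text
time: 6.35
tcp_pos: [0.5385, 0.0196, 0.1552]
tool_rot: [[0.999, 0.051, -0.001], [0.051, -0.999, -0.001], [-0.001, 0.001, -1.0]]
ft_force: [-1.2, 1.5, 0.8]
gripper_width: 0.0072
gripper_force: 16.2
```

Request:
{"name": "play_rows", "arguments": {"moves": [-0.84, 0, 0.21, -0.16, 0, -0.84, 0, 0.21, -0.16, 0, -0.84, 0, 0, 0, 0]}}

```text
time: 6.65
tcp_pos: [0.5399, 0.0015, 0.1685]
tool_rot: [[0.999, 0.049, 0.0], [0.049, -0.999, -0.001], [0.0, 0.001, -1.0]]
ft_force: [-1.1, -0.5, -2.2]
gripper_width: 0.0075
gripper_force: 15.8
```

Request:
{"name": "play_rows", "arguments": {"moves": [-0.84, 0, 0.23, -0.08, 0, -0.84, 0, 0.23, -0.06, 0, -0.84, 0, 0, 0, 0]}}

```text
time: 6.95
tcp_pos: [0.5414, -0.0154, 0.1749]
tool_rot: [[0.999, 0.051, 0.002], [0.051, -0.999, -0.0], [0.002, 0.0, -1.0]]
ft_force: [-1.8, 1.4, 5.5]
gripper_width: 0.007
gripper_force: 16.6
```

Request:
{"name": "play_rows", "arguments": {"moves": [-0.84, 0, 0.24, -0.04, 0, -0.84, 0, 0.24, -0.03, 0, -0.84, 0, 0, 0, 0, -0.84, 0, 0, 0, 0]}}

```text
time: 7.35
tcp_pos: [0.5425, -0.0344, 0.178]
tool_rot: [[0.999, 0.051, 0.003], [0.051, -0.999, -0.001], [0.003, 0.001, -1.0]]
ft_force: [-2.5, 1.0, 11.0]
gripper_width: 0.0071
gripper_force: 17.3
```

```bash
python3 - <<'E'
from h import *
S=get_image("scene");T=get_image("top")
a=cv2.resize(S["color"][130:250,230:330,::-1],None,fx=4,fy=4,interpolation=cv2.INTER_CUBIC)
b=cv2.resize(T["color"][180:300,210:310,::-1],None,fx=4,fy=4,interpolation=cv2.INTER_CUBIC)
cv2.imwrite("pics/m3.png",np.hstack([a,b]))
s=read_state();print(s["tcp_pos"],s["ft_force"],s["gripper_width"],s["gripper_force"])
E
```

```text
[ 0.54246584 -0.03415722  0.17796879] [-2.2130414   0.80564355 10.83855365] 0.007376596258401395 17.253965735435486
```

View pics/m3.png

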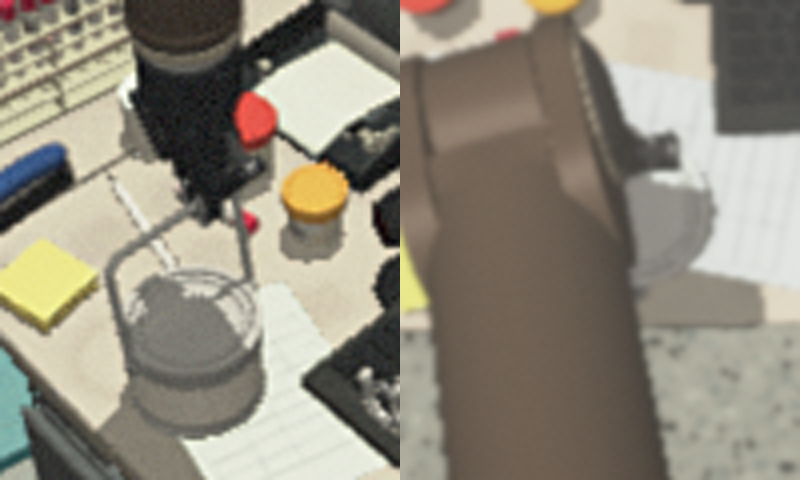

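The bail is almost upright, gripped on its far side, and the can stands flat. I'm pressing down a bit, so I'll ease up and finish the swing.

Request:
{"name": "play_rows", "arguments": {"moves": [-0.84, 0, 0, -0.08, 0, -0.84, 0, 0.15, -0.02, 0, -0.84, 0, 0.15, 0, 0, -0.84, 0, 0, 0, 0, -0.84, 0, 0, 0, 0]}}

```text
time: 7.95
tcp_pos: [0.5425, -0.046, 0.1803]
tool_rot: [[0.999, 0.051, 0.001], [0.051, -0.999, -0.0], [0.001, 0.0, -1.0]]
ft_force: [1.6, 0.1, 0.0]
gripper_width: 0.0071
gripper_force: 16.4
```

Request:
{"name": "play_rows", "arguments": {"moves": [-0.55, 0, 0, 0, 0, -0.55, 0, 0, 0, 0, -0.55, 0, 0, 0.1, 0, -0.55, 0, 0, 0, 0, -1, 0, 0, 0, 0, -1, 0, 0, 0, 0, -1, 0, 0, 0, 0, -1, 0, 0, 0, 0]}}

```text
time: 8.75
tcp_pos: [0.5419, -0.0455, 0.1761]
tool_rot: [[0.999, 0.052, -0.001], [0.052, -0.999, -0.0], [-0.001, -0.0, -1.0]]
ft_force: [-0.5, -0.3, -0.6]
gripper_width: 0.0056
gripper_force: 58.4
```

Request:
{"name": "play_rows", "arguments": {"moves": [-1, 0, 0, -0.1, 0, -1, 0, 0, -0.2, 0, -1, 0, 0, -0.2, 0, -1, 0, 0, -0.2, 0, -1, 0, 0, -0.2, 0, -1, 0, 0, 0, 0, -1, 0, 0, 0, 0, -1, 0, 0, 0, 0]}}

```text
time: 9.55
tcp_pos: [0.5418, -0.0456, 0.2119]
tool_rot: [[0.999, 0.052, -0.001], [0.052, -0.999, -0.0], [-0.001, 0.0, -1.0]]
ft_force: [0.1, -0.4, -5.3]
gripper_width: 0.0059
gripper_force: 58.4
```

```bash
python3 - <<'E'
from h import *
S=get_image("scene")
cv2.imwrite("pics/m4.png",cv2.resize(S["color"][120:310,230:390,::-1],None,fx=3.1,fy=3.1,interpolation=cv2.INTER_CUBIC))
s=read_state();print(s["tcp_pos"],s["ft_force"],s["torque"])
E
```

```text
[ 0.54183644 -0.04558694  0.21188034] [ 0.5714475  -0.77160456 -4.64458342] [-0.01812026 -0.1784608  -0.00893688]
```

View pics/m4.png

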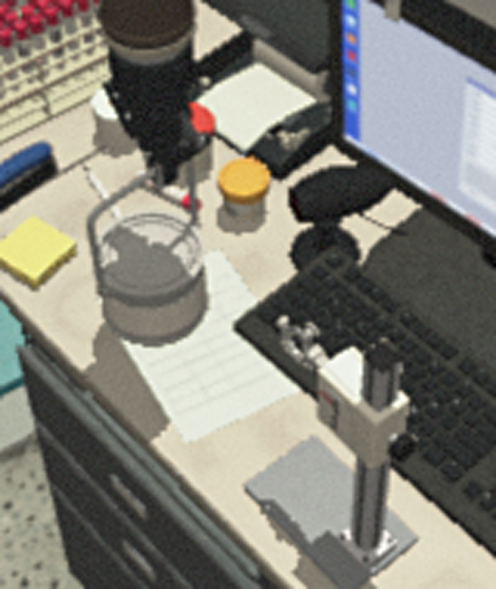

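The can hangs upright from the bail. The weight is about 5 N, and the moment puts the bar's middle about 34 mm from the TCP. The hook at (290,335) in the crop is clear. Next I'll raise, align the yaw and carry it over.

Request:
{"name": "play_rows", "arguments": {"moves": [-1, 0, 0, -0.2, 0, -1, 0, 0, -0.35, 0.21, -1, 0, 0, -0.4, 0.21, -1, 0, 0, -0.35, 0.21, -1, 0, 0.1, -0.2, 0, -1, -0.05, 0.25, 0, 0, -1, -0.05, 0.36, 0, 0, -1, -0.05, 0.4, 0, 0, -1, 0, 0.4, 0, 0, -1, 0, 0.4, 0, 0]}}

```text
time: 10.6
tcp_pos: [0.5345, -0.1239, 0.2717]
tool_rot: [[1.0, -0.015, -0.001], [-0.015, -1.0, -0.0], [-0.001, 0.0, -1.0]]
ft_force: [-0.2, 0.8, -5.0]
gripper_width: 0.0059
gripper_force: 58.5
```

Request:
{"name": "play_rows", "arguments": {"moves": [-1, 0, 0.4, 0, 0, -1, 0, 0.4, 0, 0, -1, 0, 0.4, 0, 0, -1, 0, 0.4, 0, 0, -1, 0, 0.3, 0, 0, -1, 0, 0.2, 0, 0, -1, 0, 0.1, 0, 0, -1, 0, 0, 0, 0, -1, 0, 0, 0, 0]}}

```text
time: 11.5
tcp_pos: [0.534, -0.209, 0.2723]
tool_rot: [[1.0, -0.013, 0.0], [-0.013, -1.0, 0.001], [0.0, -0.001, -1.0]]
ft_force: [0.3, -0.3, -5.3]
gripper_width: 0.0053
gripper_force: 58.5
```

```bash
python3 - <<'E'
from h import *
S=get_image("scene");T=get_image("top")
s=read_state();p=s["tcp_pos"];print(p,s["ft_force"],s["torque"])
q=p-s["tool_rot"][:,0]*.034+[0,0,.008];print(q,proj(S,q),proj(T,q),proj(S,[.4985,-.2835,.238]),proj(T,[.4985,-.2835,.238]))
a=cv2.resize(S["color"][180:290,280:380,::-1],None,fx=4.5,fy=4.5,interpolation=cv2.INTER_CUBIC)
cv2.imwrite("pics/m5.png",a)
E
```

```text
[ 0.53399982 -0.20890225  0.27239722] [ 0.04330232 -0.18868934 -3.8467747 ] [ 0.01568346 -0.0632292   0.02192715]
[ 0.50000267 -0.20846227  0.28039042] [306.03450252 197.51289181] [323.89835545 234.01559799] [324.80437936 224.99293792] [352.53331195 234.37390789]
```

View pics/m5.png

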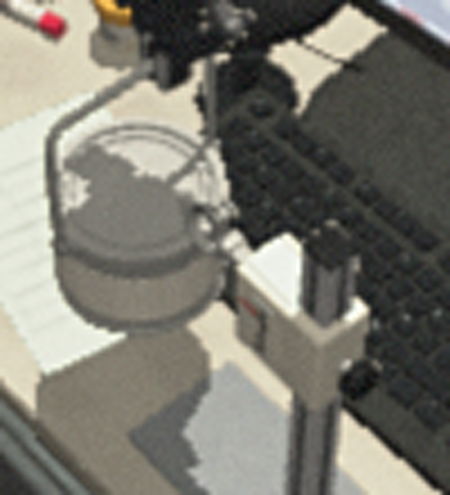

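The can hangs level just in front of the hook (near crop 205,215), with the rim at hook height but lower. I'll move on slowly and watch the force.

Request:
{"name": "play_rows", "arguments": {"moves": [-1, 0, 0.1, 0, 0, -1, 0, 0.1, 0, 0, -1, 0, 0, 0, 0, -1, 0, 0, 0, 0, -1, 0, 0, 0, 0]}}

```text
time: 12.1
tcp_pos: [0.5337, -0.2177, 0.2723]
tool_rot: [[1.0, -0.014, 0.0], [-0.014, -1.0, 0.0], [0.0, -0.0, -1.0]]
ft_force: [0.4, 0.6, -5.2]
gripper_width: 0.0056
gripper_force: 58.5
```

Request:
{"name": "play_rows", "arguments": {"moves": [-1, 0, 0.15, 0, 0, -1, 0, 0.15, 0, 0, -1, 0, 0.1, 0, 0, -1, 0, 0, 0, 0, -1, 0, 0, 0, 0]}}

```text
time: 12.6
tcp_pos: [0.5334, -0.2339, 0.2722]
tool_rot: [[1.0, -0.015, -0.0], [-0.015, -1.0, 0.0], [-0.0, -0.0, -1.0]]
ft_force: [-0.4, 0.2, -5.1]
gripper_width: 0.0061
gripper_force: 58.5
```

```bash
python3 - <<'E'
from h import *
for i in range(3):
    get_image("top");s=read_state();print(s["tcp_pos"].round(4) if hasattr(s["tcp_pos"],"round") else s["tcp_pos"],np.round(s["ft_force"],2),np.round(s["torque"],3))
E
```

```text
[ 0.5335 -0.2336  0.2723] [ 0.54  0.19 -3.93] [-0.015 -0.129  0.013]
[ 0.5335 -0.2335  0.2723] [ 0.24  0.51 -4.7 ] [-0.014 -0.11  -0.033]
[ 0.5335 -0.2335  0.2723] [-0.02  0.48 -5.23] [ 0.046 -0.183  0.028]
```

Request:
{"name": "play_rows", "arguments": {"moves": [-1, 0, 0.1, 0, 0, -1, 0, 0.2, 0, 0, -1, 0, 0.2, 0, 0, -1, 0, 0.2, 0, 0, -1, 0, 0.2, 0, 0, -1, 0, 0.2, 0, 0, -1, 0, 0.15, 0, 0, -1, 0, 0, 0, 0, -1, 0, 0, 0, 0]}}

```text
time: 13.65
tcp_pos: [0.5327, -0.2836, 0.2721]
tool_rot: [[1.0, -0.014, -0.0], [-0.014, -1.0, 0.001], [-0.0, -0.0, -1.0]]
ft_force: [0.6, 1.5, -5.8]
gripper_width: 0.0057
gripper_force: 58.9
```

```bash
python3 - <<'E'
from h import *
F=[]
for i in range(4):
    S=get_image("scene");s=read_state();F.append(np.r_[s["tcp_pos"],s["ft_force"],s["torque"]])
print(np.mean(F,0).round(3))
T=get_image("top")
a=cv2.resize(S["color"][185:265,285:365,::-1],None,fx=6,fy=6,interpolation=cv2.INTER_CUBIC)
cv2.imwrite("pics/m6.png",a)
E
```

```text
[ 0.533 -0.283  0.272 -0.405  0.868 -5.674  0.34  -0.125 -0.058]
```

View pics/m6.png

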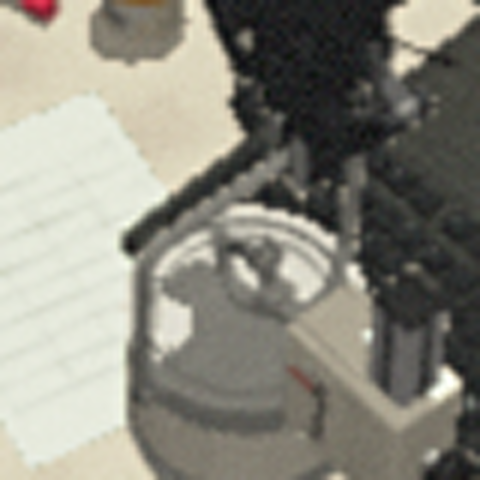

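The rim behind the bar meets the head of the scale at about (290,330): the moment Mx is 0.34, so there is a light touch. I'll back off, drop 18 mm so that the rim passes under the head, and go in again.

Request:
{"name": "play_rows", "arguments": {"moves": [-1, 0, -0.2, 0, 0, -1, 0, -0.3, 0, 0, -1, 0, -0.3, 0, 0, -1, 0, -0.15, 0, 0, -1, 0, 0, 0.15, 0, -1, 0, 0, 0.2, 0, -1, 0, 0, 0.1, 0, -1, 0, 0, 0, 0, -1, 0, 0, 0, 0]}}

```text
time: 14.8
tcp_pos: [0.5332, -0.2462, 0.254]
tool_rot: [[1.0, -0.015, -0.0], [-0.015, -1.0, 0.0], [-0.001, -0.0, -1.0]]
ft_force: [0.2, -0.9, -4.8]
gripper_width: 0.0056
gripper_force: 58.9
```

```bash
cat >> h.py <<'E'
def feel(n=6):
    F=[]
    for i in range(n):
        get_image("top");s=read_state();F.append(np.r_[s["tcp_pos"],s["ft_force"],s["torque"]])
    print(round(s["time"],2),np.mean(F,0).round(4).tolist())
E
python3 -c "
from h import *
feel()"
```

```text
15.1 [0.5334, -0.246, 0.2545, -0.1878, 0.1737, -5.0015, 0.0053, -0.1338, 0.0075]
```

Request:
{"name": "play_rows", "arguments": {"moves": [-1, 0, 0.1, 0, 0, -1, 0, 0.15, 0, 0, -1, 0, 0.15, 0, 0, -1, 0, 0.1, 0, 0, -1, 0, 0, 0, 0, -1, 0, 0, 0, 0]}}

```text
time: 15.7
tcp_pos: [0.533, -0.2659, 0.2542]
tool_rot: [[1.0, -0.014, -0.0], [-0.014, -1.0, 0.0], [-0.0, -0.0, -1.0]]
ft_force: [-0.5, 0.0, -4.8]
gripper_width: 0.0057
gripper_force: 59.0
```

```bash
python3 -c "
from h import *
feel()"
```

```text
16.0 [0.5331, -0.2655, 0.2543, 0.0127, 0.1095, -5.1095, 0.0129, -0.1377, -0.0061]
```

Request:
{"name": "play_rows", "arguments": {"moves": [-1, 0, 0.1, 0, 0, -1, 0, 0.12, 0, 0, -1, 0, 0.12, 0, 0, -1, 0, 0.1, 0, 0, -1, 0, 0, 0, 0, -1, 0, 0, 0, 0]}}

```text
time: 16.6
tcp_pos: [0.5327, -0.2835, 0.2542]
tool_rot: [[1.0, -0.014, -0.0], [-0.014, -1.0, 0.0], [-0.0, -0.0, -1.0]]
ft_force: [-0.1, -0.6, -4.3]
gripper_width: 0.0057
gripper_force: 59.0
```

```bash
python3 -c "
from h import *
feel()"
```

```text
16.9 [0.5328, -0.2832, 0.2543, 0.175, 0.1645, -5.0301, 0.0102, -0.1147, 0.0059]
```

No contact, and the rim is under the head. Now I'll lower by feel.

Request:
{"name": "play_rows", "arguments": {"moves": [-1, 0, 0, 0.05, 0, -1, 0, 0, 0.05, 0, -1, 0, 0, 0.05, 0, -1, 0, 0, 0.05, 0, -1, 0, 0, 0, 0]}}

```text
time: 17.4
tcp_pos: [0.5326, -0.2834, 0.2458]
tool_rot: [[1.0, -0.014, -0.001], [-0.014, -1.0, 0.0], [-0.001, -0.0, -1.0]]
ft_force: [0.2, 0.3, -4.1]
gripper_width: 0.0057
gripper_force: 59.0
```

Request:
{"name": "play_rows", "arguments": {"moves": [-1, 0, 0, 0.05, 0, -1, 0, 0, 0.05, 0, -1, 0, 0, 0, 0]}}

```text
time: 17.7
tcp_pos: [0.5326, -0.2834, 0.2419]
tool_rot: [[1.0, -0.014, -0.0], [-0.014, -1.0, 0.0], [-0.0, -0.0, -1.0]]
ft_force: [-0.5, 0.1, -5.5]
gripper_width: 0.0061
gripper_force: 59.0
```

```bash
python3 -c "
from h import *
feel(4)"
```

```text
17.9 [0.5328, -0.2834, 0.2423, -0.0918, 0.4329, -4.744, -0.0016, -0.1254, -0.0082]
```

Request:
{"name": "play_rows", "arguments": {"moves": [-1, 0, 0, 0.05, 0, -1, 0, 0, 0.05, 0, -1, 0, 0, 0, 0]}}

```text
time: 18.2
tcp_pos: [0.5326, -0.2834, 0.2379]
tool_rot: [[1.0, -0.014, -0.001], [-0.014, -1.0, 0.0], [-0.001, -0.0, -1.0]]
ft_force: [0.3, 0.3, -4.7]
gripper_width: 0.0056
gripper_force: 59.0
```

```bash
python3 -c "
from h import *
feel(4)"
```

```text
18.4 [0.5327, -0.2834, 0.2382, 0.1335, -0.0182, -5.0809, 0.0157, -0.1128, -0.0104]
```

Request:
{"name": "play_rows", "arguments": {"moves": [-1, 0, 0, 0.05, 0, -1, 0, 0, 0.05, 0, -1, 0, 0, 0, 0]}}

```text
time: 18.7
tcp_pos: [0.5328, -0.2833, 0.2341]
tool_rot: [[1.0, -0.014, -0.0], [-0.014, -1.0, 0.0], [-0.0, -0.0, -1.0]]
ft_force: [0.3, 0.6, -4.5]
gripper_width: 0.0053
gripper_force: 59.0
```

```bash
python3 -c "
from h import *
feel(4)"
```

```text
18.9 [0.5328, -0.2833, 0.2343, -0.132, 0.4918, -4.2816, 0.0977, -0.0794, -0.0007]
```

Request:
{"name": "play_rows", "arguments": {"moves": [-1, 0, 0, 0.05, 0, -1, 0, 0, 0.05, 0, -1, 0, 0, 0, 0]}}

```text
time: 19.2
tcp_pos: [0.5329, -0.2833, 0.2302]
tool_rot: [[1.0, -0.014, 0.0], [-0.014, -1.0, 0.0], [0.0, -0.0, -1.0]]
ft_force: [0.0, 1.8, -3.1]
gripper_width: 0.0056
gripper_force: 59.2
```

```bash
python3 -c "
from h import *
feel(4)"
```

```text
19.4 [0.5329, -0.2832, 0.2303, 0.4209, 1.0275, -2.6331, 0.2531, -0.0507, -0.0347]
```

Contact: the z load falls by 2.4 N with +1 N in y, which matches the slope of the keeper. I'll keep going in fine steps.

Request:
{"name": "play_rows", "arguments": {"moves": [-1, 0, 0, 0.05, 0, -1, 0, 0, 0, 0, -1, 0, 0, 0, 0]}}

```text
time: 19.7
tcp_pos: [0.5328, -0.2833, 0.2282]
tool_rot: [[1.0, -0.014, 0.0], [-0.014, -1.0, 0.0], [0.0, -0.0, -1.0]]
ft_force: [0.1, 1.4, -3.0]
gripper_width: 0.0059
gripper_force: 59.2
```

```bash
python3 -c "
from h import *
feel(4)"
```

```text
19.9 [0.5328, -0.2833, 0.2283, 0.232, 1.5564, -2.6173, 0.2656, -0.1249, -0.0673]
```

Request:
{"name": "play_rows", "arguments": {"moves": [-1, 0, 0, 0.05, 0, -1, 0, 0, 0, 0, -1, 0, 0, 0, 0]}}

```text
time: 20.2
tcp_pos: [0.5327, -0.2834, 0.2262]
tool_rot: [[1.0, -0.014, -0.0], [-0.014, -1.0, 0.0], [-0.0, -0.0, -1.0]]
ft_force: [0.8, 1.7, -2.9]
gripper_width: 0.0056
gripper_force: 59.2
```

```bash
python3 -c "
from h import *
feel(4)"
```

```text
20.4 [0.5327, -0.2833, 0.2262, -0.3564, 2.173, -3.0886, 0.3276, -0.0818, -0.0566]
```

Request:
{"name": "play_rows", "arguments": {"moves": [-1, 0, 0, 0.05, 0, -1, 0, 0, 0.05, 0, -1, 0, 0, 0, 0]}}

```text
time: 20.7
tcp_pos: [0.5326, -0.2834, 0.2219]
tool_rot: [[1.0, -0.014, -0.0], [-0.014, -1.0, 0.0], [-0.0, -0.0, -1.0]]
ft_force: [-1.0, 2.0, -3.4]
gripper_width: 0.006
gripper_force: 59.2
```

```bash
python3 -c "
from h import *
feel(4)"
```

```text
20.9 [0.5326, -0.2833, 0.2221, 0.0724, 1.9645, -3.7226, 0.4111, -0.0608, -0.0688]
```

Request:
{"name": "play_rows", "arguments": {"moves": [-1, 0, 0, 0.05, 0, -1, 0, 0, 0.05, 0, -1, 0, 0, 0, 0]}}

```text
time: 21.2
tcp_pos: [0.5327, -0.2834, 0.2179]
tool_rot: [[1.0, -0.014, -0.0], [-0.014, -1.0, 0.0], [-0.0, -0.0, -1.0]]
ft_force: [0.2, 2.6, -3.0]
gripper_width: 0.006
gripper_force: 59.2
```

```bash
python3 -c "
from h import *
feel(4)"
```

```text
21.4 [0.5327, -0.2834, 0.2181, 0.1966, 1.5612, -4.2388, 0.3975, -0.0862, -0.0582]
```

Request:
{"name": "play_rows", "arguments": {"moves": [-1, 0, 0, 0.05, 0, -1, 0, 0, 0, 0, -1, 0, 0, 0, 0]}}

```text
time: 21.7
tcp_pos: [0.5327, -0.2834, 0.2162]
tool_rot: [[1.0, -0.014, -0.0], [-0.014, -1.0, -0.0], [-0.0, 0.0, -1.0]]
ft_force: [0.4, 1.7, -3.7]
gripper_width: 0.0058
gripper_force: 59.1
```

```bash
python3 -c "
from h import *
feel(4)"
```

```text
21.9 [0.5327, -0.2834, 0.2163, -0.2302, 2.0452, -3.7033, 0.3598, -0.0732, -0.0655]
```

Request:
{"name": "play_rows", "arguments": {"moves": [-1, 0, 0, 0.05, 0, -1, 0, 0, 0.05, 0, -1, 0, 0, 0, 0]}}

```text
time: 22.2
tcp_pos: [0.5326, -0.2834, 0.2119]
tool_rot: [[1.0, -0.014, -0.0], [-0.014, -1.0, 0.0], [-0.0, -0.0, -1.0]]
ft_force: [-0.3, 2.0, -4.7]
gripper_width: 0.006
gripper_force: 59.1
```

```bash
python3 -c "
from h import *
feel(4)"
```

```text
22.4 [0.5327, -0.2834, 0.2121, -0.0819, 1.978, -4.0524, 0.3631, -0.1061, -0.0471]
```

Request:
{"name": "play_rows", "arguments": {"moves": [-1, 0, 0, 0.05, 0, -1, 0, 0, 0, 0, -1, 0, 0, 0, 0]}}

```text
time: 22.7
tcp_pos: [0.5327, -0.2833, 0.2101]
tool_rot: [[1.0, -0.014, -0.0], [-0.014, -1.0, 0.0], [-0.0, -0.0, -1.0]]
ft_force: [0.2, 1.7, -5.0]
gripper_width: 0.0058
gripper_force: 59.0
```

```bash
python3 -c "
from h import *
feel(4)"
```

```text
22.9 [0.5327, -0.2833, 0.2102, 0.1897, 1.9798, -4.6995, 0.3753, -0.1532, -0.0877]
```

Request:
{"name": "play_rows", "arguments": {"moves": [-1, 0, 0, 0.05, 0, -1, 0, 0, 0, 0, -1, 0, 0, 0, 0]}}

```text
time: 23.2
tcp_pos: [0.5326, -0.284, 0.2082]
tool_rot: [[1.0, -0.015, -0.0], [-0.015, -1.0, -0.001], [-0.0, 0.001, -1.0]]
ft_force: [0.4, 0.5, -4.8]
gripper_width: 0.0061
gripper_force: 58.9
```

```bash
python3 -c "
from h import *
feel(4)"
```

```text
23.4 [0.5327, -0.2838, 0.2083, -0.1874, -0.3994, -4.8381, 0.0126, -0.137, 0.0213]
```

The y force has vanished, so the keeper snapped shut above the bar. On down to the bowl.

Request:
{"name": "play_rows", "arguments": {"moves": [-1, 0, 0, 0.05, 0, -1, 0, 0, 0, 0]}}

```text
time: 23.6
tcp_pos: [0.5326, -0.2834, 0.206]
tool_rot: [[1.0, -0.014, -0.0], [-0.014, -1.0, 0.0], [-0.0, -0.0, -1.0]]
ft_force: [-0.2, -0.8, -4.9]
gripper_width: 0.0056
gripper_force: 58.9
```

```bash
python3 -c "
from h import *
feel(4)"
```

```text
23.8 [0.5327, -0.2834, 0.2062, -0.1443, -0.2681, -4.9139, 0.0079, -0.1331, 0.0227]
```

Request:
{"name": "play_rows", "arguments": {"moves": [-1, 0, 0, 0.05, 0, -1, 0, 0, 0, 0]}}

```text
time: 24.0
tcp_pos: [0.5326, -0.2834, 0.204]
tool_rot: [[1.0, -0.014, -0.0], [-0.014, -1.0, 0.0], [-0.0, -0.0, -1.0]]
ft_force: [0.6, -0.9, -4.6]
gripper_width: 0.0062
gripper_force: 59.0
```

```bash
python3 -c "
from h import *
feel(4)"
```

```text
24.2 [0.5327, -0.2834, 0.2042, 0.0684, 0.0794, -4.9481, -0.013, -0.1342, -0.0084]
```

Request:
{"name": "play_rows", "arguments": {"moves": [-1, 0, 0, 0.03, 0, -1, 0, 0, 0, 0]}}

```text
time: 24.4
tcp_pos: [0.5327, -0.2834, 0.2029]
tool_rot: [[1.0, -0.014, -0.0], [-0.014, -1.0, 0.0], [-0.0, -0.0, -1.0]]
ft_force: [0.8, 0.1, -4.9]
gripper_width: 0.0058
gripper_force: 59.0
```

```bash
python3 -c "
from h import *
feel(4)"
```

```text
24.6 [0.5328, -0.2834, 0.2031, -0.1494, -0.1062, -4.5694, 0.03, -0.1228, 0.0032]
```

Request:
{"name": "play_rows", "arguments": {"moves": [-1, 0, 0, 0.04, 0, -1, 0, 0, 0, 0]}}

```text
time: 24.8
tcp_pos: [0.5328, -0.2834, 0.2013]
tool_rot: [[1.0, -0.014, -0.0], [-0.014, -1.0, 0.0], [-0.0, -0.0, -1.0]]
ft_force: [-0.5, 0.1, -5.1]
gripper_width: 0.006
gripper_force: 59.0
```

```bash
python3 -c "
from h import *
feel(4)"
```

```text
25.0 [0.5327, -0.2834, 0.2014, 0.2129, -0.5761, -4.8712, -0.0182, -0.1058, 0.0102]
```

Request:
{"name": "play_rows", "arguments": {"moves": [-1, 0, 0, 0.03, 0, -1, 0, 0, 0, 0]}}

```text
time: 25.2
tcp_pos: [0.5328, -0.2834, 0.2004]
tool_rot: [[1.0, -0.014, 0.0], [-0.014, -1.0, -0.0], [0.0, 0.0, -1.0]]
ft_force: [-0.6, 0.7, -3.6]
gripper_width: 0.0058
gripper_force: 59.1
```

```bash
python3 -c "
from h import *
feel(4)"
```

```text
25.4 [0.5328, -0.2835, 0.2005, 0.4521, -0.0072, -3.2704, 0.0094, -0.025, -0.022]
```

The bar is seating in the bowl. I'll transfer the rest of the weight.

Request:
{"name": "play_rows", "arguments": {"moves": [-1, 0, 0, 0.015, 0, -1, 0, 0, 0, 0]}}

```text
time: 25.6
tcp_pos: [0.5329, -0.2834, 0.1999]
tool_rot: [[1.0, -0.014, 0.0], [-0.014, -1.0, -0.0], [0.0, 0.0, -1.0]]
ft_force: [-0.5, -0.0, -1.6]
gripper_width: 0.0058
gripper_force: 59.2
```

```bash
python3 -c "
from h import *
feel(4)"
```

```text
25.8 [0.5329, -0.2834, 0.1998, -0.0963, 0.1448, -2.0436, 0.0431, 0.0101, 0.0271]
```

Request:
{"name": "play_rows", "arguments": {"moves": [-1, 0, 0, 0.015, 0, -1, 0, 0, 0, 0]}}

```text
time: 26.0
tcp_pos: [0.5329, -0.2834, 0.1992]
tool_rot: [[1.0, -0.014, 0.0], [-0.014, -1.0, -0.0], [0.0, 0.0, -1.0]]
ft_force: [-0.6, 0.4, 0.4]
gripper_width: 0.0056
gripper_force: 59.4
```

```bash
python3 -c "
from h import *
feel(4)"
```

```text
26.2 [0.5329, -0.2834, 0.1992, -0.3286, 0.042, -0.3914, 0.0705, 0.0532, -0.0034]
```

The hook bears nearly the whole weight. I'll release gently.

Request:
{"name": "play_rows", "arguments": {"moves": [-0.86, 0, 0, 0, 0, -0.83, 0, 0, 0, 0, -0.8, 0, 0, 0, 0, -0.75, 0, 0, 0, 0, -0.65, 0, 0, 0, 0, -0.5, 0, 0, 0, 0, -0.4, 0, 0, 0, 0, -0.4, 0, 0, 0, 0, -0.4, 0, 0, 0, 0]}}

```text
time: 27.1
tcp_pos: [0.5327, -0.2834, 0.1991]
tool_rot: [[1.0, -0.014, -0.0], [-0.014, -1.0, -0.0], [-0.0, 0.0, -1.0]]
ft_force: [-0.0, -0.1, -0.8]
gripper_width: 0.0255
gripper_force: 0.0
```

```bash
python3 -c "
from h import *
feel(4)"
```

```text
27.3 [0.5328, -0.2834, 0.1991, -0.009, -0.0731, -0.0128, 0.0069, -0.002, -0.0122]
```

Request:
{"name": "play_rows", "arguments": {"moves": [-0.4, 0, 0, -0.1, 0, -0.4, 0, 0, -0.2, 0, -0.4, 0, 0, -0.2, 0, -0.4, 0, 0, -0.3, 0, -0.4, 0, 0, -0.4, 0, -0.4, 0, 0, -0.5, 0, -0.4, 0, 0, -0.6, 0, -0.4, 0, 0, -0.6, 0, -0.4, 0, 0, 0, 0]}}

```text
time: 28.2
tcp_pos: [0.5343, -0.2837, 0.3199]
tool_rot: [[1.0, -0.014, 0.006], [-0.014, -1.0, -0.003], [0.006, 0.003, -1.0]]
ft_force: [0.4, 0.7, 0.4]
gripper_width: 0.0257
gripper_force: 0.0
```

```bash
python3 - <<'E'
from h import *
feel(2)
I=[get_image("scene")["color"].astype(int) for _ in range(8)]
r=np.s_[180:310,270:380]
print([int((abs(I[i][r]-I[0][r]).max(2)>60).sum()) for i in range(1,8)])
# lid rim ellipse / white band extent of hanging can vs predicted positions
d=get_image("scene");print([proj(d,[.5,-.2835+s,.107]).round(1).tolist() for s in(-.055,0,.055)],proj(d,[.5,-.2835,.207]))
E
```

```text
28.3 [0.5333, -0.2835, 0.3171, -0.495, 0.071, -0.036, -0.0377, -0.0319, 0.0085]
[7, 18, 25, 26, 28, 39, 43]
[[338.3, 265.8], [324.9, 253.3], [312.0, 241.3]] [325.14737606 231.87968999]
```

Request:
{"name": "play_rows", "arguments": {"moves": [-0.4, 0, 0, -0.5, 0, -0.4, 0, 0, -0.7, 0, -0.4, 0, 0, -0.7, 0, -0.4, 0, 0, -0.4, 0, -0.4, 0, 0, 0, 0, -0.4, 0, 0, 0, 0, -0.4, 0, 0, 0, 0, -0.4, 0, 0, 0, 0, -0.4, 0, 0, 0, 0, -0.4, 0, 0, 0, 0]}}

```text
time: 29.75
tcp_pos: [0.5327, -0.2834, 0.4066]
tool_rot: [[1.0, -0.014, -0.001], [-0.014, -1.0, 0.0], [-0.001, -0.0, -1.0]]
ft_force: [0.2, -0.6, -0.7]
gripper_width: 0.0252
gripper_force: 0.0
```

Request:
{"name": "play_rows", "arguments": {"moves": [-0.4, 0, 0, 0, 0, -0.4, 0, 0, 0, 0, -0.4, 0, 0, 0, 0, -0.4, 0, 0, 0, 0, -0.4, 0, 0, 0, 0, -0.4, 0, 0, 0, 0, -0.4, 0, 0, 0, 0, -0.4, 0, 0, 0, 0, -0.4, 0, 0, 0, 0, -0.4, 0, 0, 0, 0]}}

```text
time: 30.75
tcp_pos: [0.5328, -0.2834, 0.4071]
tool_rot: [[1.0, -0.014, -0.0], [-0.014, -1.0, 0.0], [-0.0, -0.0, -1.0]]
ft_force: [0.4, 0.3, -0.9]
gripper_width: 0.0257
gripper_force: 0.0
```

```bash
python3 - <<'E'
from h import *
I=[get_image("scene")["color"] for _ in range(12)]
feel(1)
g=[cv2.cvtColor(i,cv2.COLOR_RGB2GRAY).astype(np.float32)[225:300,285:335] for i in I]
w=cv2.createHanningWindow((50,75),cv2.CV_32F)
print([np.round(cv2.phaseCorrelate(g[0],x,w)[0],2).tolist() for x in g[1:]])
i0=cv2.imread("pics/scene0.png")[:,:,::-1]
cv2.imwrite("pics/fin.png",I[-1][:,:,::-1])
m=(np.abs(I[-1].astype(int)-i0).max(2)>40).astype(np.uint8);m[:215]=0;m[:,:285]=0
m=cv2.morphologyEx(m,cv2.MORPH_OPEN,np.ones((3,3),np.uint8))
n,_,st,c=cv2.connectedComponentsWithStats(m);print([(st[k].tolist(),c[k].round(1).tolist()) for k in range(1,n) if st[k][4]>60])
S=get_image("scene");T=get_image("top")
for z in(.107,.023):
  P=np.array([proj(S,[.4985+.0555*np.cos(a),-.2835+.0555*np.sin(a),z]) for a in np.linspace(0,6.28,40)]);print(z,P.min(0).round(1),P.max(0).round(1))
E
```

```text
31.4 [0.5328, -0.2834, 0.4071, -0.6293, -0.6659, 0.8079, -0.0459, 0.0295, -0.0475]
[[-0.03, 0.53], [-0.1, 0.52], [-0.09, 0.46], [-0.05, 0.46], [-0.15, 0.29], [-0.09, 0.34], [-0.09, 0.31], [-0.18, 0.36], [-0.01, 0.21], [-0.1, 0.09], [-0.31, 0.65]]
[([285, 215, 11, 22, 178], [289.6, 225.5]), ([321, 232, 26, 17, 229], [335.0, 240.7]), ([303, 238, 41, 79, 1264], [320.8, 277.3]), ([285, 296, 45, 41, 580], [306.8, 316.9]), ([285, 322, 42, 78, 2142], [301.0, 364.8])]
0.107 [304.7 237.5] [344.3 270.6]
0.023 [305.4 253.9] [343.2 286.3]
```

```bash
python3 -c "
from cell import job_done
print(job_done())"
```

```text
the job is handed in; nothing more can be done
None
```

The job is handed in at about 31 s of the 69 s. By force readings and image checks, the can hangs still and upright from the bowl of the hook, with the keeper shut above the bar and the hand clear; no verdict came back, and on the way in the rim lightly touched the scale's head once.

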